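# Free the ratchet pawl and lower the press arm

## Task

A small bench press holds its arm up with a ratchet. With the fingertips, press the thumb plate of the pawl all the way down so that its hook lifts clear of the teeth and stays clear, and only then push the arm down by its black end pad until its round foot rests on the mounted specimen that sits on the anvil. Leave the arm down and the pawl free, grasp or lift nothing, and leave the specimen and the other things on the worktop where they are.

Things in the scene. Friction and masses are not known exactly. Their poses are not given: they have to be found in the camera images.
- press: Fixed bench press: grey foot plate 214 x 90 x 14 mm, round steel anvil 48 mm wide at x = -40 mm, two grey cheek plates (38 mm over both, tops z = 140 mm, rear end x = 90 mm) carrying the axles. Origin: centre of the foot plate's underside. -x points to the arm's pad, +x to the pawl's thumb plate, z up. Arm axle along y at x = 30, z = 105 mm; pawl axle along y at x = 78, z = 131.5 mm.
- beam (a joint): Hinge of the arm. 0 = fully raised (0.62 rad above level), grows as the pad goes down; 0.62 = level, foot just resting on the specimen (stop without specimen 0.68). Starts at 0 to 0.05; the engaged pawl blocks it at about 0.06 and gives to about 0.1 under 20 N. Stiff by friction (0.7 N m, about 5 N at the pad); the arm stays where it is left.
- end_pad (a point): Centre of the top of the black pad (34 x 34 x 12 mm) at the arm's end, 118 mm from the arm's axle along the arm and 8 mm above its centre line. Arm raised: about 180 mm above the worktop and tilted with the arm; arm level: 113 mm above the worktop. It moves on a circle about the arm's axle.
- pawl (a joint): Hinge of the pawl, a small steel rocker over the ratchet wheel. 0 = hook fully in the teeth, grows as the thumb plate is pressed; stop at 0.36, fully pressed is 0.30 or more, hook clear of the teeth above about 0.2. Starts at 0 to 0.03. Friction only (0.13 N m, about 3 N at the plate), no spring: it stays where it is left.
- pawl_plate (a point): Centre of the top of the steel thumb plate (28 mm along the press's x, 26 along y, 6 thick) at the tail of the pawl, 47 mm behind the pawl's axle and 21.5 mm above it: 153 mm above the worktop at the start. It goes down about 18 mm to the stop and shifts about 5 mm toward the press's +x meanwhile.
- mount: Mounted metal specimen, a black disc 30 mm in diameter and 21 mm high, loose on the anvil in a seat 4 to 5 mm deep and 38 mm wide whose floor is 70 mm above the worktop. Origin at the centre of its underside. To be left there.
- loupe: Stand loupe, black, 36 mm wide, 42 mm high, loose bystander beside the press. Origin at the centre of its underside.
- red_mount: Mounted specimen, dark red disc 25 mm wide, 19 mm high, loose bystander. Origin at the centre of its underside.
- tape: Roll of tape lying flat, 90 mm wide, 24 mm high, loose bystander. Origin at the centre of its underside.
- white_mount: Mounted specimen, cream disc 26 mm wide, 16 mm high, loose bystander. Origin at the centre of its underside.
Things that resemble listed ones, but are neither listed nor needed, are in the scene too. Leave any green look-alike of the mount alone.

How it is judged:
By the outcome, as a careful person would: the job done as asked, in the order asked, and still so for the second after the job is handed in, with the robot touching nothing.
It also fails if it takes over 35 s, if anything falls off the work surface, if the arm or the gripper's body presses on something with over 40 N, if the wrist force passes 120 N, or if a joint passes its speed limit or range.

## Robot

A 6-joint arm with a two-finger parallel gripper is mounted at the origin on a cart in front of the work surface, level with it; the furniture and walls round the work are solid. World frame = base frame: x ahead of the robot, y to its left, z up, the work surface at z = 0. Lengths are in m, angles in rad, forces in N, time in s.
With the tool pointing down it reaches from about 0.3 to 0.775 m from the base axis. Payload 14.6 kg.
Tool frame: the origin (TCP) lies on the centre line of the jaws, within the pads' length; the fingertips stand 19 mm ahead of it and the grasp point (between the pads) is the TCP; y points along the fingers, x is the direction in which the jaws open and shut, and the axes are right-handed (so a half turn about y gives the same grasp; the last joint's range is limited). The gripper opens to 94 mm and grips with 3 to 60 N. Pads are 16 mm wide; open, the fingers measure 119 mm over their backs; the gripper's body (75 mm by 177 mm) begins 78 mm behind the grasp point.
Start: joints at [-1.196, 0.3, 1.521, -0, 1.321, -0.067], TCP at [0.235, -0.497, 0.224] pointing down, gripper open.
Joint ranges: [-3.03, 3.03], [-0.79, 2.21], [0.23, 2.52], [-1.04, 4.18], [0, 3.07], [-2.55, 2.55]. Speed limits (rad/s): [2.22, 2.22, 2.57, 3.14, 3.14, 3.14].

## Interface

Orientations are given as [roll, pitch, yaw] about the fixed x, y, z axes, in that order (R = Rz(yaw) Ry(pitch) Rx(roll)).
In Python, from station import ctrl, optics gives the robot as it stands.
- The arm moves only by the tool jog_arm, never from a script. Its argument "targets" is a list of rows, each a list of 3 entries, a list of its own where there are three numbers: the finger opening in cm, from 0 to 9.4, then the shift along the tool's x, y, z in cm, then the turn about the tool's y in rad. A call has 1 to 10 rows; each row is the pose to reach, as a shift and turn from the pose commanded when the call began, along the tool's axes at that moment; what a row does not reach only later rows make up. A row lasts 1/10 s, in which the tool goes at most 50 mm and 8.59 degrees, less where a joint would pass 70% of its speed; a pose out of reach is approached as far as the arm can. A call with a gripper value outside its range is refused whole. The fingers move at their own pace and stop on an object; "grip_force" is the grip in N (left out, the last holds). Time passes only in rows, so rows that repeat a pose let the fingers close. It gives the time, the measured TCP pose, the force and the opening at its end, in the units of the state.
- ctrl.get_obs(): the state, without advancing time (a new reading comes with each control period).
- optics.camera(name): name is "scene" or "top" or "wrist"; returns a dict with "img" (420x560x3 uint8, red, green, blue), "range_z" (420x560 float32, m along the optical axis (not along the pixel's ray), 0 where there is no reading), "camera_matrix" (3x3 intrinsics, pixels), "world_to_cam" (4x4, takes a point from world to camera coordinates); the wrist camera has in their place "mount" (4x4, takes a point from camera to tool coordinates, whose origin is the TCP and whose axes are the tool frame's). Camera axes: x right, y up, looking along -z (the intrinsics and any distortion apply to the point x, -y, -z); pixel columns grow to the right and rows downward; lengths in m; the calibration is good to about 2 mm. A picture is of the moment at which its call begins: read the wrist's pose just before it.
- ctrl.hand_in(): hands the job in, once; it reports no verdict.
The state is a dict: "time_s": time; "qpos": joint angles; "joint_vel": joint speeds; "tau": joint torques, N m; "ee_pos": TCP position; "eef_rot": TCP orientation; "force": force on the tool from outside, world axes, zero at the start; "moment": the same for the moment, N m; "grip_width": finger opening in m.
Only numpy, scipy, OpenCV 4.12 (cv2) and the standard library are available. Lean on these libraries where they do the work, as an engineer would, in place of code of your own. Each camera call takes 0.05 s, during which the arm holds its last target. There are 200 camera calls.

## Working session

There is one attempt and no reset: what is moved stays moved. The work goes in short steps, Python scripts to look and compute and a tool call to move; the robot and the scene stay as the last step left them, time stands still between calls to the robot, and variables do not carry over. Pictures are saved under pics/ and viewed, about 8 in all and at most 12, crops included, and the job is handed in when it is done.

Besides the shell and the picture viewer there is one more tool, called after ">>>" by a JSON object that holds its "op" and its "data". jog_arm: Moves the arm, as the interface text tells. Its arguments: {"type":"object","properties":{"targets":{"type":"array","items":{"type":"array"}},"grip_force":{"type":"number"}},"required":["targets"]}

```bash
mkdir -p pics
cat > h.py <<'E'
import numpy as np, cv2
from scipy.spatial.transform import Rotation as R
from station import ctrl, optics
def snap(n):
    s=ctrl.get_obs(); c=optics.camera(n); c['s']=s
    if 'mount' in c:
        T=np.eye(4);T[:3,:3]=R.from_euler('xyz',s['eef_rot']).as_matrix();T[:3,3]=s['ee_pos']
        c['c2w']=T@c['mount']
    else: c['c2w']=np.linalg.inv(c['world_to_cam'])
    return c
def cloud(c):
    K=c['camera_matrix'];z=c['range_z'];v,u=np.indices(z.shape)
    P=np.stack([(u-K[0,2])/K[0,0]*z,-(v-K[1,2])/K[1,1]*z,-z,np.ones_like(z)],-1)
    return (P@c['c2w'].T)[...,:3]
def save(c,f,crop=None,k=1):
    im=c['img'][...,::-1]
    if crop: im=im[crop[1]:crop[3],crop[0]:crop[2]]
    cv2.imwrite('pics/'+f,cv2.resize(im,None,fx=k,fy=k,interpolation=cv2.INTER_CUBIC))
E
python3 - <<'E'
from h import *
a=snap('top');b=snap('scene')
for n,c in(('top',a),('scene',b)):
    np.savez(n+'.npz',P=cloud(c),img=c['img'],c2w=c['c2w'],K=c['camera_matrix']);save(c,n+'.png')
    print(n,c['c2w'].round(3).tolist())
print(ctrl.get_obs())
E
```

```text
top [[-0.011, 0.996, -0.089, 0.449], [-1.0, -0.011, 0.004, -0.298], [0.003, 0.089, 0.996, 1.052], [0.0, 0.0, 0.0, 1.0]]
scene [[0.895, 0.273, -0.354, 0.235], [-0.447, 0.545, -0.709, -0.901], [-0.001, 0.793, 0.61, 0.658], [0.0, 0.0, 0.0, 1.0]]
{'time_s': 0.1, 'qpos': array([-1.19562823e+00,  3.00424309e-01,  1.52152013e+00,  4.67824434e-06,
        1.32068030e+00, -6.66108801e-02]), 'joint_vel': array([ 0.00161944, -0.00059158, -0.00211939,  0.00053956,  0.00070132,
        0.00045075]), 'tau': array([ 2.58286382e-03, -5.32644331e+01, -3.53281045e+01,  7.10105198e-02,
        2.34826683e-02, -8.96030429e-05]), 'ee_pos': array([ 0.23506676, -0.49700167,  0.22393776]), 'eef_rot': array([-1.57072311e+00,  1.02949196e-03, -1.12901847e+00]), 'force': array([-0.77349357, -0.21342293,  0.14940814]), 'moment': array([-0.0158392 , -0.02109519, -0.05816467]), 'grip_width': 0.09393798775991248}
```

View pics/top.png

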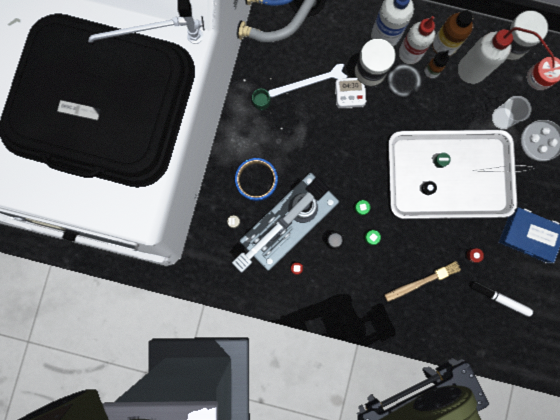

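View pics/scene.png

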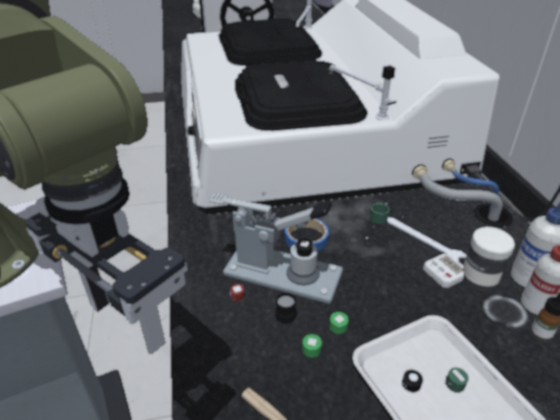

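The top view shows the press with its thumb plate at about (241,262), near the robot. The arm points to about (310,178), and the anvil is at about (302,205). I'll measure these next.

Run:
```python
from h import *
d=np.load('top.npz');P=d['P'];im=d['img']
cv2.imwrite('pics/topc.png',cv2.resize(im[160:280,220:350,::-1],None,fx=5,fy=5,interpolation=cv2.INTER_CUBIC))
sub=np.zeros(P.shape[:2],bool);sub[160:285,220:350]=1
def st(n,m):
    q=P[m&sub];v,u=np.nonzero(m&sub);print(n,len(q),q.mean(0).round(4) if len(q) else'',(u.min(),u.max(),v.min(),v.max()) if len(q) else'')
z=P[...,2]
for r in((.145,.16),(.16,.20),(.13,.145),(.006,.02)): st(r,(z>r[0])&(z<r[1]))
m=((z>.009)&(z<.018)&sub).astype('uint8')
n,l,s,c=cv2.connectedComponentsWithStats(m)
m=((z>.009)&sub)
for u,v in((241,262),(236,264),(246,259),(308,180),(312,176),(302,205),(297,200),(330,200),(265,265),(270,240)): print(u,v,P[v,u].round(4))
```

```text
(0.145, 0.16) 627 [ 0.4815 -0.265   0.1527] (np.int64(232), np.int64(307), np.int64(196), np.int64(271))
(0.16, 0.2) 412 [ 0.5733 -0.3624  0.1771] (np.int64(302), np.int64(328), np.int64(177), np.int64(203))
(0.13, 0.145) 346 [ 0.5072 -0.2927  0.1376] (np.int64(250), np.int64(309), np.int64(197), np.int64(255))
(0.006, 0.02) 2475 [ 0.526  -0.3089  0.0147] (np.int64(220), np.int64(348), np.int64(161), np.int64(281))
241 262 [ 0.4448 -0.2257  0.1522]
236 264 [ 0.4412 -0.2165  0.152 ]
246 259 [ 0.4502 -0.2351  0.1539]
308 180 [ 0.618  -0.3594  0.0159]
312 176 [ 0.6272 -0.3684  0.0125]
302 205 [ 0.5487 -0.3393  0.1542]
297 200 [ 0.5687 -0.3333  0.0674]
330 200 [ 0.5736 -0.4054  0.0209]
265 265 [ 0.4372 -0.2654  0.0108]
270 240 [ 0.4861 -0.2786  0.1142]
```

View pics/topc.png

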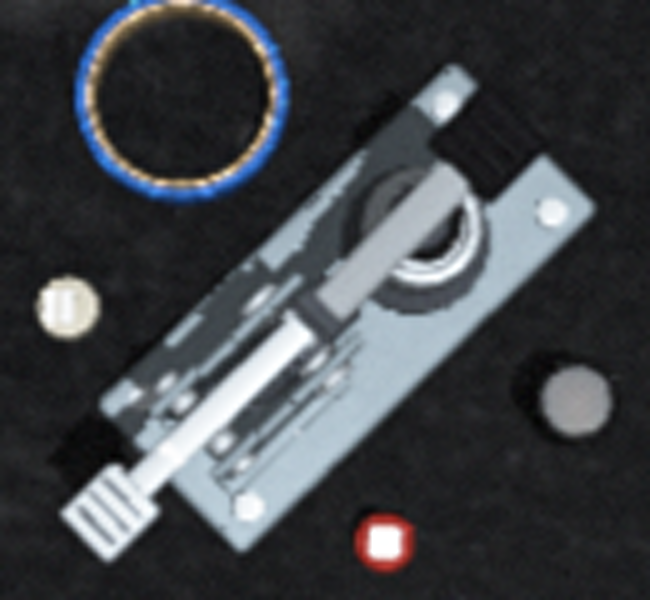

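The crop shows the thumb plate centred at about (242,262) and the black pad at about (318,189). I'll fit the press pose.

Run:
```python
from h import *
d=np.load('top.npz');P=d['P'];im=d['img'].astype(int)
v,u=np.indices(P.shape[:2]);z=P[...,2]
def comp(m,n):
    q=P[m];print(n,len(q),'mean',q.mean(0).round(4),'box',[np.round(x,4).tolist() if not np.isscalar(x) else round(x,2) for x in cv2.minAreaRect((q[:,:2]*1000).astype('float32'))]);return q
pl=comp((z>.146)&(z<.16)&(u>228)&(u<254)&(v>248)&(v<276)&(u-v<-11),'plate+')
pad=comp((z>.155)&(z<.2)&(abs(u-318)<14)&(abs(v-189)<14)&(im.sum(-1)<150),'pad')
print(np.percentile(pad,[5,50,95],axis=0).round(4))
fp=(z>.011)&(z<.018)&(u>238)&(u<342)&(v>170)&(v<272)
r=comp(fp,'foot')
m=(fp*255).astype('uint8')
e=P[262,242]-np.median(pad,0); print('axis yaw',np.degrees(np.arctan2(e[1],e[0])),np.hypot(*e[:2]))
# pad tilt
c=pad-pad.mean(0);print(np.linalg.svd(c,full_matrices=False)[2][2])
for n,b in (('foot',(.011,.018)),):pass
```

```text
plate+ 198 mean [ 0.4441 -0.2257  0.1525] box [[444.3124, -225.3241], [26.0844, 24.9219], 44.74]
pad 297 mean [ 0.5764 -0.3661  0.1805] box [[576.1659, -365.8667], [31.7356, 30.7148], 42.58]
[[ 0.5622 -0.3813  0.1717]
 [ 0.5762 -0.3658  0.1812]
 [ 0.591  -0.3513  0.1873]]
foot 1978 mean [ 0.5244 -0.316   0.0146] box [[529.9502, -313.5075], [212.3597, 211.0376], 87.98]
axis yaw 133.58107764083232 0.19069342100447859
[-0.33110592  0.34709034  0.87743784]
```

>>> {"op": "jog_arm", "data": {"targets": [[0, [-4, -1, 7.5], -0.08], [0, [-8, -1, 15], -0.16], [0, [-12, -1, 22.5], -0.24], [0, [-15.9, -1, 30.4], -0.32], [0, [-15.9, -1, 30.4], -0.32], [0, [-15.9, -1, 30.4], -0.32], [0, [-15.9, -1, 30.4], -0.32], [0, [-15.9, -1, 30.4], -0.32], [0, [-15.9, -1, 30.4], -0.32], [0, [-15.9, -1, 30.4], -0.32]], "grip_force": 20}}

```text
time_s: 1.1
ee_pos: [0.4414, -0.2242, 0.2343]
eef_rot: [-1.571, 0.0, -0.81]
force: [-0.1, 0.2, 0.2]
grip_width: 0.0174
```

Run:
```python
from h import *
c=snap('wrist');s=c['s'];print(s['ee_pos'],s['eef_rot'],s['force'],s['grip_width'])
P=cloud(c);np.savez('w.npz',P=P,img=c['img']);save(c,'w1.png')
# tip projection
K=c['camera_matrix']
w=np.linalg.inv(c['mount'])
for p in ([0,.019,0,1],):
    q=w@np.array(p);print('tip px',K[0,2]+K[0,0]*q[0]/-q[2],K[1,2]-K[1,1]*q[1]/-q[2])
```

```text
[ 0.44142551 -0.22420679  0.23426029] [-1.57111019e+00  3.85147023e-04 -8.09879943e-01] [-0.08148827  0.197459    0.18274073] 0.017362675123446636
tip px 279.64135344180954 243.46487160981968
```

View pics/w1.png

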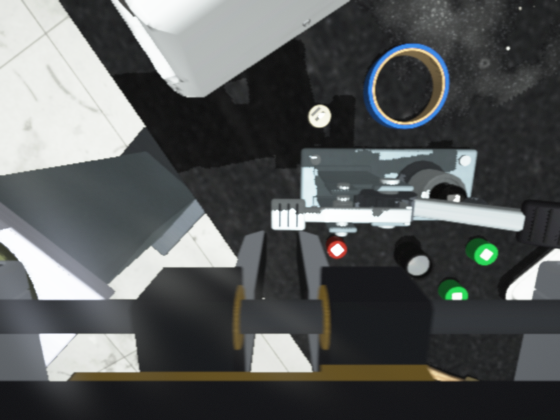

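The wrist view shows the plate centred at about (288,214), with the fingers above it and still closing. I'll check the plate and pad positions here.

Run:
```python
from h import *
d=np.load('w.npz');P=d['P']
def b(n,u0,u1,v0,v1,z0,z1):
    q=P[v0:v1,u0:u1].reshape(-1,3);q=q[(q[:,2]>z0)&(q[:,2]<z1)]
    r=cv2.minAreaRect((q[:,:2]*1000).astype('float32'));print(n,len(q),np.median(q,0).round(4),r)
b('plate',270,303,196,233,.146,.16)
b('pad',523,560,200,246,.16,.2)
```

```text
plate 952 [ 0.4463 -0.2274  0.1524] ((445.7982482910156, -227.80410766601562), (25.93524932861328, 24.652610778808594), 44.48164367675781)
pad 1646 [ 0.5746 -0.3617  0.1762] ((574.0496826171875, -363.2540588378906), (34.117156982421875, 20.249731063842773), 44.462276458740234)
```

>>> {"op": "jog_arm", "data": {"targets": [[0, [0, 2.5, 0], 0], [0, [0, 4.5, 0], 0], [0, [0, 5.5, 0], 0], [0, [0, 6.0, 0], 0], [0, [0, 6.3, 0], 0], [0, [0, 6.6, 0], 0], [0, [0, 6.9, 0], 0], [0, [0, 7.2, 0], 0]]}}

```text
time_s: 1.95
ee_pos: [0.442, -0.2234, 0.1627]
eef_rot: [-1.571, -0.0, -0.809]
force: [-2.5, 2.9, 2.8]
grip_width: 0.0003
```

>>> {"op": "jog_arm", "data": {"targets": [[0, [0, 0.2, 0], 0], [0, [0, 0.4, 0], 0], [0, [0, 0.5, 0], 0]]}}

```text
time_s: 2.25
ee_pos: [0.4419, -0.2233, 0.1572]
eef_rot: [-1.571, 0.0, -0.809]
force: [-2.2, 2.6, 1.9]
grip_width: 0.0005
```

>>> {"op": "jog_arm", "data": {"targets": [[0, [0, 0.2, 0], 0], [0, [0, 0.3, 0], 0], [0, [0, 0.3, 0], 0]]}}

```text
time_s: 2.55
ee_pos: [0.442, -0.2234, 0.1544]
eef_rot: [-1.571, 0.0, -0.809]
force: [-2.6, 3.1, 3.2]
grip_width: 0.0004
```

>>> {"op": "jog_arm", "data": {"targets": [[0, [0, 0.15, 0], 0], [0, [0, 0.15, 0], 0]]}}

```text
time_s: 2.75
ee_pos: [0.4421, -0.2234, 0.1539]
eef_rot: [-1.571, -0.0, -0.809]
force: [-6.5, 7.0, 14.8]
grip_width: 0.0008
```

Force rose to 15 N, so the pawl has reached its stop. I'll lift off and check it.

>>> {"op": "jog_arm", "data": {"targets": [[0, [0, -0.3, 0], 0], [0, [0, -2, 0], 0], [0, [0, -6, 0], 0], [0, [0, -8, 0], 0], [0, [0, -8, 0], 0]]}}

```text
time_s: 3.25
ee_pos: [0.443, -0.2243, 0.2357]
eef_rot: [-1.57, -0.006, -0.809]
force: [-0.1, -0.5, 0.3]
grip_width: 0.0004
```

Run:
```python
from h import *
c=snap('wrist');print(c['s']['ee_pos'],c['s']['eef_rot'],c['s']['force'])
P=cloud(c);save(c,'w2.png',(230,120,560,300),2.4)
q=P[190:240,262:303].reshape(-1,3);q=q[(q[:,2]>.12)&(q[:,2]<.165)]
q=q[(q[:,:2]-[.52985,-.3158])@[-.69,.724]>.114]
A=np.c_[q[:,:2],np.ones(len(q))];k=np.linalg.lstsq(A,q[:,2],rcond=None)[0]
print(len(q),q.mean(0),'tilt',np.arctan(np.hypot(*k[:2])),k)
b=P[195:250,515:560].reshape(-1,3);b=b[(b[:,2]>.16)];print(np.median(b,0))
```

```text
[ 0.4430208  -0.22426587  0.23565488] [-1.5695253  -0.00559122 -0.80910078] [-0.06345352 -0.51552687  0.33677628]
749 [ 0.44417579 -0.2247213   0.13532085] tilt 0.36685131071966137 [ 0.24905976 -0.29259803 -0.04105848]
[ 0.57477872 -0.36248308  0.17695559]
```

View pics/w2.png

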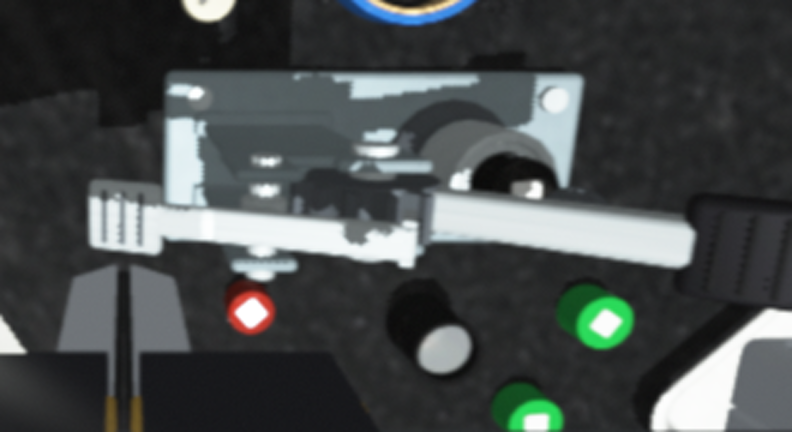

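The plate sits at z = 0.135 with a tilt of 0.367 rad, so the pawl is fully pressed and stays there. Next I'll move to the pad.

>>> {"op": "jog_arm", "data": {"targets": [[0, [4.5, 0, 0], 0], [0, [9, 0, 0], 0], [0, [13.5, 0, 0], 0], [0, [17, 0, 0], 0], [0, [18.8, 0, 0], 0], [0, [18.8, 0, 0], 0], [0, [18.8, 0, 0], 0]]}}

```text
time_s: 4.0
ee_pos: [0.5714, -0.3593, 0.231]
eef_rot: [-1.571, 0.002, -0.809]
force: [-0.4, -0.2, -0.2]
grip_width: 0.0003
```

>>> {"op": "jog_arm", "data": {"targets": [[0, [0, 1.5, 0], 0], [0, [0, 2.3, 0], 0], [0, [0, 2.8, 0], 0], [0, [0.2, 3.2, 0], 0], [0, [0.4, 3.6, 0], 0], [0, [0.6, 4.0, 0], 0], [0, [0.8, 4.3, 0], 0], [0, [1.0, 4.6, 0], 0]]}}

```text
time_s: 4.8
ee_pos: [0.579, -0.3671, 0.1877]
eef_rot: [-1.571, -0.002, -0.809]
force: [-1.0, 0.3, 4.8]
grip_width: 0.0003
```

>>> {"op": "jog_arm", "data": {"targets": [[0, [0.25, 0.5, 0], 0], [0, [0.5, 1.0, 0], 0], [0, [0.7, 1.5, 0], 0], [0, [0.9, 2.0, 0], 0], [0, [1.1, 2.5, 0], 0], [0, [1.25, 3.0, 0], 0], [0, [1.4, 3.5, 0], 0], [0, [1.55, 4.0, 0], 0], [0, [1.65, 4.4, 0], 0], [0, [1.7, 4.7, 0], 0]]}}

```text
time_s: 5.8
ee_pos: [0.5905, -0.3792, 0.1397]
eef_rot: [-1.571, -0.001, -0.809]
force: [0.7, -2.4, 4.4]
grip_width: 0.0006
```

>>> {"op": "jog_arm", "data": {"targets": [[0, [0.05, 0.2, 0], 0], [0, [0.05, 0.4, 0], 0], [0, [0.05, 0.4, 0], 0]]}}

```text
time_s: 6.1
ee_pos: [0.5906, -0.3794, 0.1356]
eef_rot: [-1.571, 0.0, -0.809]
force: [0.7, -0.8, 1.4]
grip_width: 0.0002
```

>>> {"op": "jog_arm", "data": {"targets": [[0, [0, 0.15, 0], 0], [0, [0, 0.3, 0], 0], [0, [0, 0.3, 0], 0]]}}

```text
time_s: 6.4
ee_pos: [0.5907, -0.3794, 0.1328]
eef_rot: [-1.571, 0.0, -0.809]
force: [0.9, -1.9, 3.4]
grip_width: 0.0001
```

>>> {"op": "jog_arm", "data": {"targets": [[0, [0, 0.1, 0], 0], [0, [0, 0.1, 0], 0]]}}

```text
time_s: 6.6
ee_pos: [0.5907, -0.3794, 0.1322]
eef_rot: [-1.571, -0.0, -0.809]
force: [-0.1, -0.4, 6.9]
grip_width: 0.0004
```

>>> {"op": "jog_arm", "data": {"targets": [[0, [0, 0.1, 0], 0], [0, [0, 0.1, 0], 0]]}}

```text
time_s: 6.8
ee_pos: [0.5908, -0.3794, 0.1322]
eef_rot: [-1.571, -0.001, -0.809]
force: [-2.1, 0.4, 12.0]
grip_width: 0.0005
```

The height no longer changes and the force is 12 N, so the foot is resting on the specimen. I'll retract and check.

>>> {"op": "jog_arm", "data": {"targets": [[0, [0, -0.4, 0], 0], [0, [0, -2, 0], 0], [0, [0, -6, 0], 0], [0, [0, -10, 0], 0], [0, [-5, -11, -5], 0], [0, [-10, -11, -10], 0], [0, [-14, -11, -15], 0], [0, [-16, -11, -20], 0], [0, [-16, -11, -20], 0], [0, [-16, -11, -20], 0]]}}

```text
time_s: 7.8
ee_pos: [0.332, -0.4023, 0.2421]
eef_rot: [-1.571, -0.0, -0.812]
force: [-0.2, 0.7, -0.2]
grip_width: 0.0002
```

Run:
```python
from h import *
a=snap('scene');t=snap('top');print(a['s']['ee_pos'],a['s']['force'])
save(a,'s2.png',(190,170,370,330),4);P=cloud(t);im=t['img'].astype(int)
O=np.array([.4455,-.2268])-.125*np.array([-.69,.724])
X=(P[...,:2]-O)@[-.69,.724];Y=(P[...,:2]-O)@[-.724,-.69]
for n,x0,x1,z0 in(('pad',-103,-73,.09),('plate',115,145,.12)):
    m=(X>x0/1e3)&(X<x1/1e3)&(abs(Y)<.015)&(P[...,2]>z0)&(P[...,2]<.2);q=P[m];xx=X[m];print(n,len(q),q.mean(0),'slope',np.polyfit(xx,q[:,2],1))
d=np.load('top.npz');save(t,'t2.png',(215,155,390,285),4)
```

```text
[ 0.33197475 -0.40227287  0.24213697] [-0.19359373  0.74707248 -0.23182382]
pad 228 [ 0.59225089 -0.38065759  0.11370833] slope [0.00596189 0.11423069]
plate 198 [ 0.44348608 -0.22430535  0.13607715] slope [-0.37045146  0.18358022]
```

View pics/s2.png

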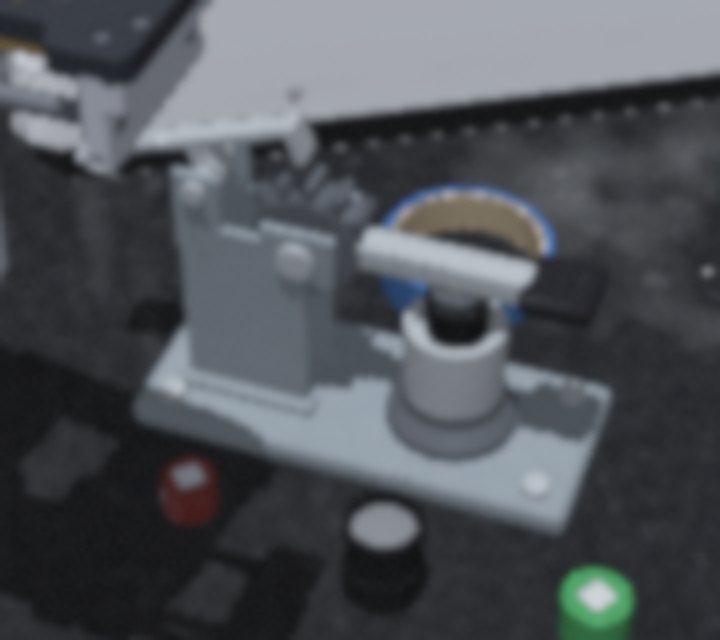

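View pics/t2.png

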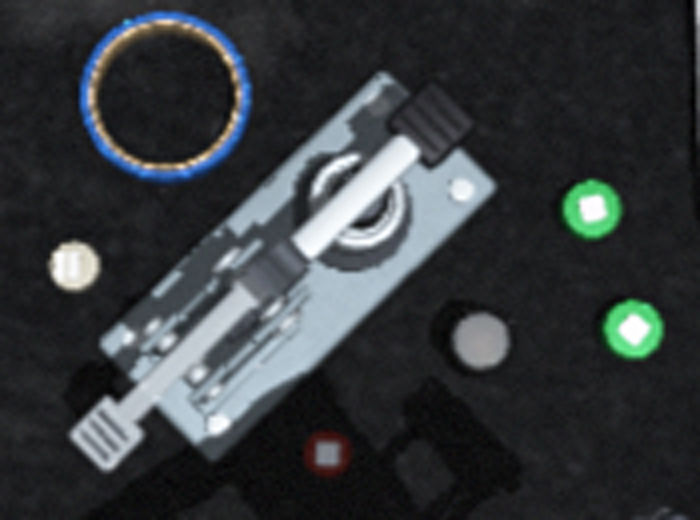

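The arm is level with its foot on the specimen, at about (455,300) in the scene crop. The hook at (300,140) is clear of the teeth, and the bystanders haven't moved. I'll hand in.

```bash
python3 -c "
from station import ctrl
print(ctrl.hand_in())"
```

```text
the job is handed in; nothing more can be done
None
```

I pressed the pawl's thumb plate down to its stop first, then pushed the arm down by its black pad until the foot rested on the specimen. After that I drew the robot clear and handed the job in at about 8 s on the robot's clock. `hand_in` reports no verdict.

- **Pawl:** the force reached about 15 N at the stop. After I lifted off, the plate stood at z ≈ 0.135 m with a tilt of about 0.37 rad. It was still there after the arm was pushed down (z ≈ 0.136 m, tilt about 0.36 rad), and the hook was visibly clear of the teeth.
- **Arm:** the force rose to 12 N with no further downward movement. The pad top measured z ≈ 0.114 m against 0.113 m expected, and the arm was level (slope 0.006).
- **Other things:** in the last pictures the specimen was in its seat under the foot, and the things near the press looked unmoved. I judged this by eye, not by measurement. The robot was touching nothing.

No check failed. Early on, the plate-to-pad distance came out 4–6 mm longer in the first picture than the given sizes imply; I took the plate position from the closer wrist-camera view.

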